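# Latch the curing case and press start

## Robot

A 6-joint arm with a two-finger parallel gripper is mounted at the origin on a cart in front of the work surface, level with it; the furniture and walls round the work are solid. World frame = base frame: x ahead of the robot, y to its left, z up, the work surface at z = 0. Lengths are in mm, angles in rad, forces in N, time in s.
With the tool pointing down it reaches from about 325 to 750 mm from the base axis. Payload 7.6 kg.
Tool frame: the origin (TCP) lies between the finger pads; the fingertips stand 8 mm ahead of it and the grasp point (between the pads) lies 11 mm behind it (manip.tip_reach is the distance from the TCP to the fingertips, in mm); z points along the fingers, y is the direction in which the jaws open and shut (so a half turn about z gives the same grasp; the last joint's range is limited). The gripper opens to 85 mm and grips with 20 to 120 N. Pads are 22 mm wide; open, the fingers measure 114 mm over their backs; the gripper's body (76 mm by 85 mm) begins 54 mm behind the grasp point. The pads swing forward as they close: fully open they stand 13 mm farther back than shut.
Start: joints at [1.153, 0.052, 1.401, -0, 1.689, -0.07], TCP at [178.92, 493.591, 239.323] pointing down, gripper open.
Joint ranges: [-2.9, 2.9], [-0.91, 2.17], [0.12, 2.37], [-1.06, 4.2], [0.26, 2.73], [-2.93, 2.93]. Speed limits (rad/s): [2.57, 2.57, 3.01, 3.14, 3.14, 3.14].

## Interface

Orientations are given as a 3x3 rotation matrix whose columns are the frame's x, y, z axes.
In Python, from workcell import manip gives the robot as it stands.
- The arm moves only by the tool drive_tool, never from a script. Its argument "moves" is one flat list of numbers, 5 for each row, row after row: the finger opening in m, from 0 to 0.0854, then the shift along the world's x, y, z in m, then the turn about the world's z in rad. In form: [gripper, x, y, z, spin, gripper, x, y, z, spin, ...]. A call has 1 to 20 rows; each row shifts and turns the commanded pose from where the row before left it; what a row does not reach is not made up. A row lasts 1/8 s, in which the tool goes at most 62.5 mm and 10.7 degrees, less where a joint would pass 70% of its speed; a pose out of reach is approached as far as the arm can. A call is refused whole if a number of a shift passes 0.0625 or a number of a turn 0.188, either way. A call with a gripper value outside its range is refused whole. The fingers move at their own pace and stop on an object; the grip force is fixed at half the most. Time passes only in rows, so rows that do not move let the fingers close. It gives the time, the measured TCP pose, the force and the opening at its end, in the units of the state.
- manip.state(): the state, without advancing time (a new reading comes with each control period).
- manip.get_image(name): name is "side" or "top" or "wrist"; returns (picture, depth): 480x640x3 uint8, red, green, blue; 480x640 float32, mm along the optical axis (not along the pixel's ray), 0 where there is no reading.
- manip.camera_info(name): a dict with "fx", "fy", "cx", "cy" (pixels), "position" and "rotation" of the camera in the world; the wrist camera has in their place "tool_from_camera" (4x4, takes a point from camera to tool coordinates, whose origin is the TCP and whose axes are the flange's). Camera axes: x right, y down, z forward; pixel columns grow to the right and rows downward; lengths in mm; the calibration is good to about 2 mm. The wrist camera is an equidistant fisheye: a pixel r from the principal point sees the ray r / f radians off the axis. A picture is of the moment at which its call begins: read the wrist's pose just before it. camera_info takes no time and is no camera call.
- manip.hand_in(): hands the job in, once; it reports no verdict.
The state is a dict: "time": time; "joint_pos": joint angles; "joint_vel": joint speeds; "joint_efforts": joint torques, N m; "ee_pos": TCP position; "eef_rot": TCP orientation; "contact_force": force on the tool from outside, world axes, zero at the start; "torque": the same for the moment, N m; "width": opening from 0.0 (shut) to 1.0 (fully open).
Only numpy, scipy, OpenCV 4.12 (cv2) and the standard library are available. Lean on these libraries where they do the work, as an engineer would, in place of code of your own. Each camera call takes 0.05 s, during which the arm holds its last target.

## Task

Get the curing case ready and start it: swing the wire loop of its front latch over the keeper on the lid and press the latch lever all the way down so that the lid is pulled tight. Only then press the button on the sloping station fully down to its stop, without forcing it, keep it down for a moment and let it come up again. Leave the tape measure, the masking tape and the nail tin where they are.

Things in the scene. Friction and masses are not known exactly. Their poses are not given: they have to be found in the camera images.
- lever_pivot (a point): Latch lever's pivot, 85 mm above the bench, 15 mm in front of the front face of the curing case, a grey steel case 150 x 170 x 150 mm high, fixed on the bench. On the case's middle plane; axes are the case's: x from front to back, y along its front to the left, z up. Case and station may be on either side of the vice.
- latch_lever (a joint): Angle of the latch lever (rad): 0 hanging straight down along the front face, closed; 1.57 sticking straight out to the front; at most 2.2. It starts open, 1.85 to 2.1, stays where it is left, and once hooked goes over centre near 0.25 and then holds itself shut. Below about 1.7 the bar no longer clears the keeper's lip. Closing it with the loop hooked takes up to about 6 N at its end.
- lever_end (a point): Point on the outer face of the steel lever, 60 mm from its pivot. The lever is a plate 28 mm wide and 4 mm thick, 72 mm long with its last 14 mm bent slightly outward; its outer face (upper face while it is open) lies 5 mm off the line through the pivot. When closed its end is 13 mm above the bench.
- bail_bar (a point): Middle of the cross-bar of the wire loop (5 mm wire, 45 mm wide outside, 35 mm between its arms). Hinged on the lever 14 mm from the lever's pivot; bar 59 mm from that hinge, parallel to the case's front. It swings freely; at the start it leans outward above the open lever. Pushed to the case past upright, it falls against the keeper and stays while the lever is open.
- bail_loop (a joint): Angle of the wire loop against the lever (rad). The loop's own lean outward from upright is this value minus the lever's angle; negative is a lean towards the case. At the start it is at its stop, 2.6.
- keeper (a point): Seat of the bar in the keeper, a steel hook 26 mm wide on the lid's front edge: the bar's middle when hooked. Behind it a plate rises 21 mm above this point; in front a 3 mm lip, its outer face 7.5 mm in front of this point, rises 1.5 mm above it. The bar comes over the lip, then is drawn down into the seat. 136 mm above the bench with the lid loose, 131 mm tight.
- lid (a joint): Angle of the lid about its rear hinge (rad): about 0.04 resting loose on its springy gasket (front edge 6 mm high), below 0.02 when pulled tight, 0 fully flat.
- panel_mid (a point): Middle of the sloping panel of the start station (grey, 120 x 110 mm, 95 mm high, fixed on the bench), on the button's axis on the panel's surface. Its z axis points out of the panel along the button's axis: 30 degrees from vertical, leaning to the station's front; y is level along the panel.
- button (a joint): Travel of the only button, a black round cap 30 mm across in a steel sleeve 42 mm across (m): 0 up, 0.006 on its solid stop. The sleeve is screwed in more or less far, the cap's top stands 13 to 25 mm above the panel, so the depth of the stop must be felt. The spring takes 1.5 N to start, 7.5 N to reach the stop; over 30 N damages it. It moves along the panel's z axis.
- tape_measure: Tape measure 70 x 76 x 39 mm, origin under its middle: a bystander.
- masking_tape: Roll of masking tape 68 mm across, 24 mm high, origin under its middle: a bystander.
- nail_tin: Round nail tin 68 mm across, 32 mm high, origin under its middle: a bystander.
Mind the look-alikes: they are no part of the job. What is shaped like the part that bears panel_mid but pink is not meant.

How it is judged (in metres and radians):
On the way, in this order (a step that is already met when the one before it is completed fails the run):
1. the loop is hooked in the keeper, the lever is down and the lid is tight (value of joint latch_lever below 0.15 rad and value of joint lid below 0.02 rad and distance between bail_bar and keeper below 0.006 m), for 0.2 s.
2. the button is pressed to its stop with the case latched (all of step 1 and value of joint button above 0.0052 m), for 0.2 s.
At the end, for the whole second after the job is handed in: The loop's bar sits in the keeper (within 6 mm of its seat), the lever is down (below 0.15 rad), the lid is tight (below 0.02 rad) and the button is up again (below 1 mm) (all of step 1 and value of joint button below 0.001 m); the robot touches nothing.
It fails at once if the button is pressed more than half down while the lid is loose (value of joint button above 0.003 m and value of joint lid above 0.025 rad).
It fails at once if the button is forced with more than 30 N (contact force between anything else and button above 30 N).
It fails at once if the tape measure is moved more than 20 mm (distance of tape_measure from where it was at the start of the episode above 0.02 m).
It fails at once if the masking tape is moved more than 20 mm (distance of masking_tape from where it was at the start of the episode above 0.02 m).
It fails at once if the nail tin is moved more than 20 mm (distance of nail_tin from where it was at the start of the episode above 0.02 m).
It also fails if it takes over 58 s, if anything falls off the work surface, if the arm or the gripper's body presses on something with over 40 N, if the wrist force passes 120 N, or if a joint passes its speed limit or range.

## Working session

There is one attempt and no reset: what is moved stays moved. The work goes in short steps, Python scripts to look and compute and a tool call to move; the robot and the scene stay as the last step left them, time stands still between calls to the robot, and variables do not carry over. Pictures are saved under pics/ and viewed, and the job is handed in when it is done.

Besides the shell and the picture viewer there is one more tool, called after "Request:" as a command line: name --argument value ..., lists and objects as JSON in quotes. drive_tool: Moves the arm, as the interface text tells. Its arguments: {"type":"object","properties":{"moves":{"type":"array"}},"required":["moves"]}

```bash
mkdir -p pics; ls
cat > h.py <<'E'
from workcell import manip
import numpy as np, cv2
def grab(n,tag):
    s=manip.state(); im,d=manip.get_image(n); np.savez(f'{tag}.npz',im=im,d=d,p=s['ee_pos'],R=s['eef_rot'])
    cv2.imwrite(f'pics/{tag}.png',im[:,:,::-1]); return im,d
def load(tag): 
    z=np.load(f'{tag}.npz'); return z['im'],z['d'],z['p'],z['R']
def pt(n,d,u,v):
    c=manip.camera_info(n); z=d[int(v),int(u)]
    return np.array(c['position'])+np.array(c['rotation'])@np.array([(u-c['cx'])/c['fx']*z,(v-c['cy'])/c['fy']*z,z])
def cloud(n,d):
    c=manip.camera_info(n); v,u=np.mgrid[0:480,0:640]
    P=np.stack([(u-c['cx'])/c['fx']*d,(v-c['cy'])/c['fy']*d,d],-1)
    return P@np.array(c['rotation']).T+np.array(c['position'])
E
python3 - <<'E'
from h import *
np.set_printoptions(suppress=True,precision=3)
for n in('side','top'): grab(n,n+'0')
for n in('side','top','wrist'): print(n,manip.camera_info(n))
print(manip.state())
E
```

```text
pics
side {'fx': 560.1541400834153, 'fy': 560.1541400834153, 'cx': 326.3434915303878, 'cy': 241.81060265442125, 'position': array([514.179, 941.907, 757.393]), 'rotation': array([[-0.99 , -0.09 ,  0.106],
       [-0.139,  0.597, -0.79 ],
       [ 0.008, -0.797, -0.603]])}
top {'fx': 545.5519238130913, 'fy': 545.5519238130913, 'cx': 312.22389260138664, 'cy': 245.10030219464048, 'position': array([ 427.826,   54.501, 1415.656]), 'rotation': array([[ 0.014, -0.989,  0.145],
       [-1.   , -0.012,  0.01 ],
       [-0.009, -0.145, -0.989]])}
wrist {'fx': 371.64829954431775, 'fy': 371.64829954431775, 'cx': 316.31147809481575, 'cy': 240.43666738476347, 'tool_from_camera': array([[   0.001,   -0.957,   -0.29 ,   73.119],
       [   1.   ,    0.001,   -0.001,   -0.769],
       [   0.001,   -0.29 ,    0.957, -135.083],
       [   0.   ,    0.   ,    0.   ,    1.   ]])}
{'time': 0.1, 'joint_pos': array([ 1.153,  0.053,  1.402, -0.   ,  1.689, -0.07 ]), 'joint_vel': array([ 0.001, -0.001, -0.002,  0.   , -0.   , -0.001]), 'joint_efforts': array([  0.001, -38.258, -36.099,  -0.   ,   0.005,  -0.   ]), 'ee_pos': array([178.799, 493.324, 238.537]), 'eef_rot': array([[-0.94 ,  0.341, -0.001],
       [ 0.341,  0.94 , -0.001],
       [ 0.   , -0.001, -1.   ]]), 'contact_force': array([-0.218,  1.248,  0.022]), 'torque': array([ 0.073,  0.006, -0.017]), 'width': 1.0014070332112328}
```

View pics/side0.png

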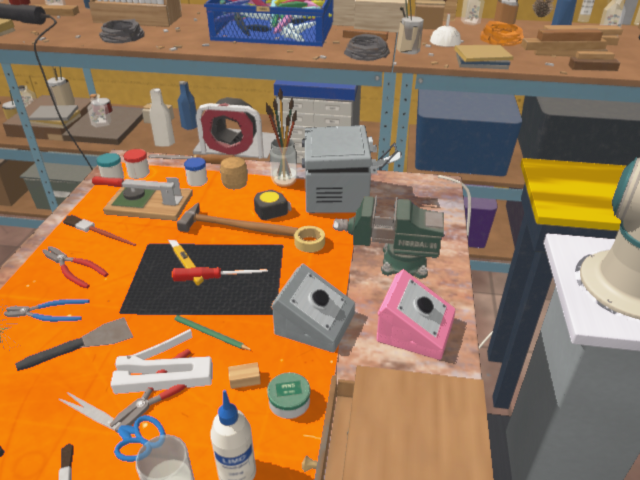

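View pics/top0.png

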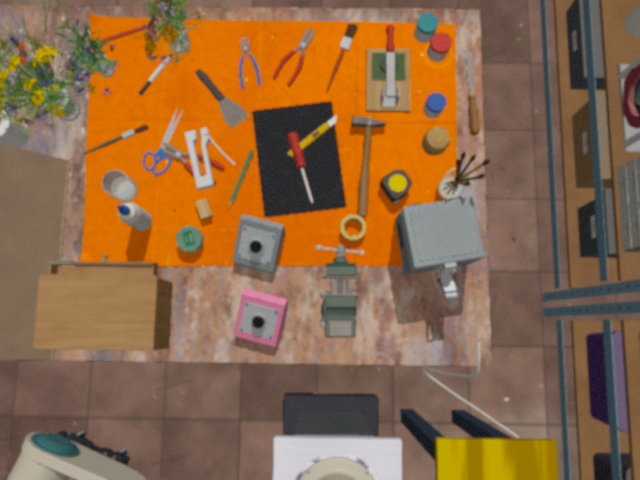

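The scene shows two sloped stations. The grey one (top 260,245; side 315,308) fits the description and the pink one (top 262,318; side 415,312) is the decoy. The grey case with the latch is at top (440,235), with the lever toward the robot at (448,280). Next I take enlarged crops and measurements.

Run:
```python
from h import *
np.set_printoptions(suppress=True,precision=1)
a,da,_,_=load('top0'); b,db,_,_=load('side0')
c1=cv2.resize(a[180:310,380:510],(520,520),interpolation=2); 
c2=cv2.resize(a[200:360,220:300],(260,520),interpolation=2)
cv2.imwrite('pics/c_top.png',np.hstack([c1,c2])[:,:,::-1])
c1=cv2.resize(b[110:230,290:420],(520,480),interpolation=2)
c2=cv2.resize(b[255:375,265:335+20],(270,360),interpolation=2);c2=np.vstack([c2,np.zeros((120,270,3),np.uint8)])
cv2.imwrite('pics/c_side.png',np.hstack([c1,c2])[:,:,::-1])
for n,d,L in(('top',da,[(440,235),(410,215),(470,205),(478,255),(410,268),(448,270),(448,285),(452,293),(257,246),(262,230),(262,262),(397,186),(353,228),(190,239)]),('side',db,[(320,297),(335,160),(320,188)])):
    for u,v in L: print(n,u,v,pt(n,d,u,v))
```

```text
top 440 235 [ 640.5 -231.   153.2]
top 410 215 [ 687.4 -161.5  152.9]
top 470 205 [ 714.5 -304.9  146.6]
top 478 255 [ 594.6 -318.7  151.7]
top 410 268 [ 566.9 -167.9  106.2]
top 448 270 [ 560.6 -252.8  132.1]
top 448 285 [ 527.2 -258.3  106.1]
top 452 293 [ 507.9 -266.1  111.2]
top 257 246 [619.8 205.3  79.1]
top 262 230 [659.4 193.6  83.4]
top 262 262 [584.  195.5  44. ]
top 397 186 [ 787.  -148.4   38.7]
top 353 228 [682.8 -37.6  -3.5]
top 190 239 [641.8 382.5  36.9]
side 320 297 [621.6 214.8  78.3]
side 335 160 [ 643.1 -154.1  151. ]
side 320 188 [ 676.3 -151.2   76.9]
```

View pics/c_top.png

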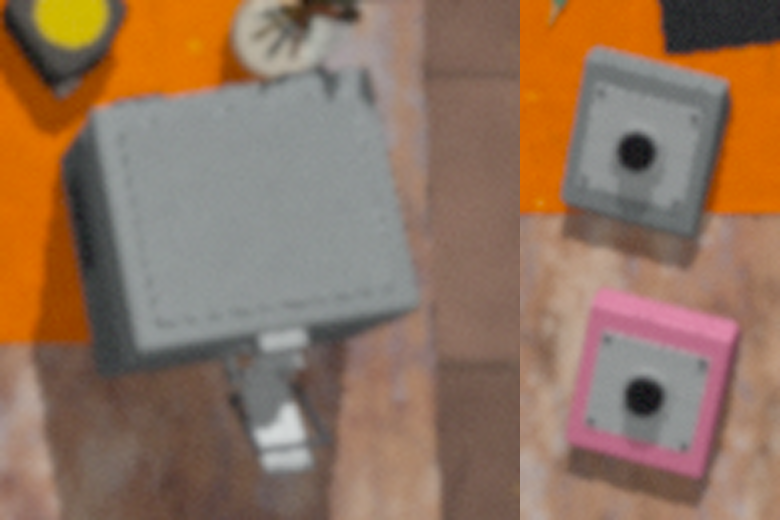

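View pics/c_side.png

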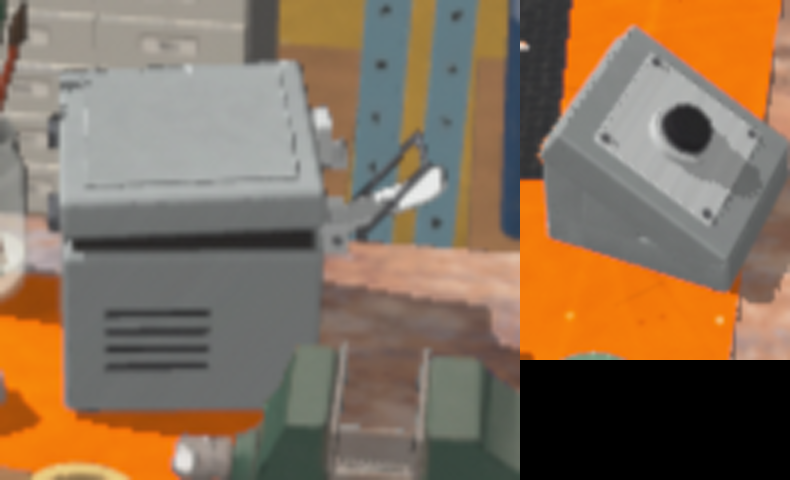

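Run:
```python
from h import *
np.set_printoptions(suppress=True,precision=2)
a,da,_,_=load('top0'); b,db,_,_=load('side0')
P=cloud('top',da); m=(P[...,2]>138)&(P[...,2]<165)&(P[...,0]>540)&(P[...,0]<800)&(P[...,1]<-130)&(P[...,1]>-350)
m=m.astype(np.uint8); m=cv2.morphologyEx(m,cv2.MORPH_OPEN,np.ones((9,9)))
q=P[m>0]; print(len(q)); r=cv2.minAreaRect(q[:,:2].astype(np.float32)); print(r, cv2.boxPoints(r))
A=np.c_[q[:,:2],np.ones(len(q))]; print('plane',np.linalg.lstsq(A,q[:,2],rcond=None)[0])
# station panel
for n,im,d in(('top',a,da),('side',b,db)):
    P=cloud(n,d); g=(P[...,0]>540)&(P[...,0]<720)&(P[...,1]>130)&(P[...,1]<270)&(P[...,2]>15)&(P[...,2]<140)
    q=P[g]
    # ransac plane
    best=0;rng=np.random.default_rng(0)
    for _ in range(400):
        s=q[rng.choice(len(q),3,False)]; nn=np.cross(s[1]-s[0],s[2]-s[0]); L=np.linalg.norm(nn)
        if L<100: continue
        nn/=L; nn*=np.sign(nn[2])
        if not .75<nn[2]<.95: continue
        k=abs((q-s[0])@nn)<2
        if k.sum()>best: best=k.sum();kk=k
    c=q[kk].mean(0); nn=np.linalg.svd(q[kk]-c,full_matrices=False)[2][2]; nn*=np.sign(nn[2]); print(n,best,'c',c,'n',nn,np.degrees(np.arccos(nn[2])))
    dk=g&(im.max(-1)<60); dk=cv2.morphologyEx(dk.astype(np.uint8),cv2.MORPH_OPEN,np.ones((3,3)))
    nl,lab,st,ce=cv2.connectedComponentsWithStats(dk)
    for i in range(1,nl):
        if st[i,4]>20: qq=P[lab==i]; print('dark',st[i],ce[i],np.median(qq,0),'h',np.median((qq-c)@nn))
```

```text
4407
((643.6341552734375, -240.77944946289062), (159.3319091796875, 171.9890899658203), 9.378596305847168) [[ 551.02 -168.92]
 [ 579.05 -338.61]
 [ 736.25 -312.64]
 [ 708.22 -142.95]]
plane [ -0.04  -0.01 175.92]
top 930 c [626.76 208.01  64.76] n [-0.48  0.12  0.87] 29.493136971109834
dark [251 242  10  10  83] [255.28 246.55] [618.02 210.22  78.03] h 15.44108867546096
side 2201 c [628.19 212.27  65.  ] n [-0.49  0.13  0.87] 30.079084515703606
dark [314 291  14  14 161] [320.57 297.6 ] [620.5  215.51  77.17] h 14.712447448126563
```

Request:
drive_tool --moves '[0.0854,0,0,0.06,0,0.0854,0.04,-0.04,0.06,0,0.0854,0.04,-0.04,0.0,0,0.0854,0.04,-0.05,0,0,0.0854,0.04,-0.05,0,0,0.0854,0.03,-0.05,0,0,0.0854,0.02,-0.05,0,0,0.0854,0.02,-0.06,0,0,0.0854,0.02,-0.06,0,0,0.0854,0.01,-0.06,0,0,0.0854,0.0,-0.06,0,0,0.0854,0.0,-0.06,0,0,0.0854,0.0,-0.06,0,0,0.0854,0.0,-0.06,0,0,0.0854,0.0,-0.05,0,0,0.0854,0.0,-0.03,0,0,0.0854,0.0,0,0,0]'

```text
time: 2.22
ee_pos: [426.4, -274.4, 343.6]
eef_rot: [[-0.939, 0.344, -0.002], [0.344, 0.939, 0.001], [0.002, 0.001, -1.0]]
contact_force: [0.4, 0.9, 0.6]
width: 1.0
```

Run:
```python
from h import *
grab('wrist','w1'); grab('side','s1')
im=load('w1')[0];
```

```text
(no output)
```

View pics/w1.png

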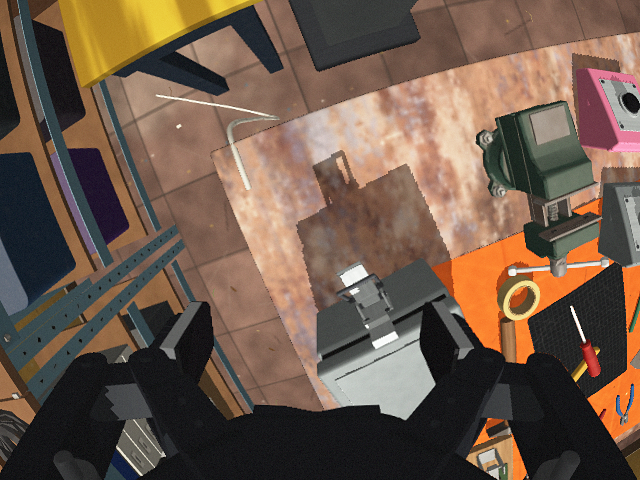

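View pics/s1.png

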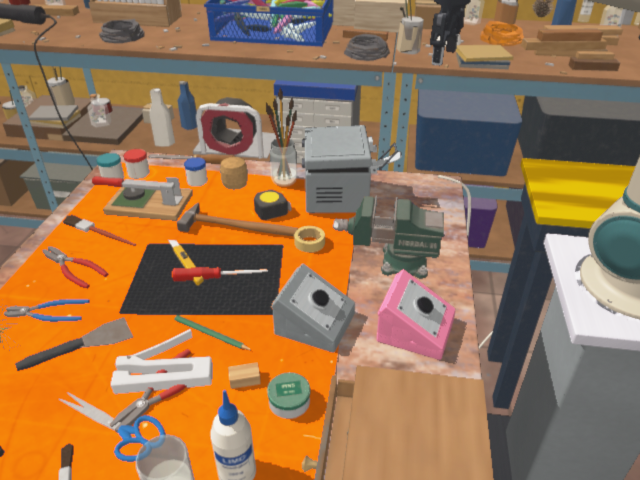

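```bash
cat >> h.py <<'E'
def wcloud(d):
    c=manip.camera_info('wrist'); T=np.array(c['tool_from_camera'])
    v,u=np.mgrid[0:480,0:640]; x=u-c['cx'];y=v-c['cy']; r=np.hypot(x,y)+1e-9; th=r/c['fx']
    t=np.tan(th)*d; P=np.stack([t*x/r,t*y/r,d],-1)
    return P@T[:3,:3].T+T[:3,3]   # tool coords
def w2world(P,p,R): return P@np.array(R).T+np.array(p)
E
python3 - <<'E'
from h import *
np.set_printoptions(suppress=True,precision=1)
im,d,p,R=load('w1'); P=wcloud(d)
for z0 in range(-120,16,8):
    m=(P[...,2]>z0)&(P[...,2]<z0+8)&(abs(P[...,1])<130)&(abs(P[...,0])<90)&(d>0)
    q=P[m]
    if len(q)>5: print(z0,len(q),q.min(0),q.max(0), 'near', np.abs(q[:,1]).min())
W=w2world(P,p,R)
s=im[230:370,280:460]; cv2.imwrite('pics/w1c.png',cv2.resize(s,(720,560),interpolation=2)[:,:,::-1])
for u,v in [(354,274),(366,290),(372,305),(380,330),(384,345),(400,360)]: print(u,v,W[v,u])
E
```

```text
-104 2066 [   5.6  -71.4 -101.8] [ 20.8  69.  -96. ] near 7.794006960969863
-96 10884 [ -0.1 -72.  -96. ] [ 21.1  70.1 -88. ] near 0.03143361563054914
-88 10250 [-12.4 -72.3 -88. ] [ 20.2  70.9 -80. ] near 0.001614478060516733
-80 10924 [-13.4 -73.5 -80. ] [ 18.1  72.1 -72. ] near 0.015172754394355503
-72 7039 [-13.4 -74.6 -72. ] [ 18.   72.5 -64. ] near 0.06709890753939507
-64 7489 [-13.8 -75.3 -64. ] [ 16.8  73.8 -56. ] near 10.709409717918303
-56 2494 [-13.3 -74.7 -56. ] [ 14.2  73.4 -48. ] near 37.329289187326786
-48 1110 [ -1.2 -61.4 -48. ] [ 12.4  64.4 -40. ] near 40.988388224444975
-40 1455 [-11.6 -57.5 -40. ] [ 11.7  55.8 -32. ] near 41.185370685127836
-32 1462 [-12.4 -57.7 -32. ] [ 11.6  55.6 -24. ] near 41.23896807703721
-24 1273 [-12.3 -57.3 -24. ] [ 11.3  55.7 -16. ] near 41.19865262142938
-16 942 [-12.5 -56.2 -16. ] [11.4 55.3 -8. ] near 41.11326405956176
-8 140 [-11.1 -50.1  -8. ] [ 9.7 48.5 -4.7] near 41.364237713498405
354 274 [ 510.3 -263.2  111.1]
366 290 [ 539.  -256.9   98.2]
372 305 [ 573.  -256.3   73. ]
380 330 [ 565.9 -255.6  145.6]
384 345 [ 579.4 -256.5  154.8]
400 360 [ 604.2 -245.3  155.9]
```

View pics/w1c.png

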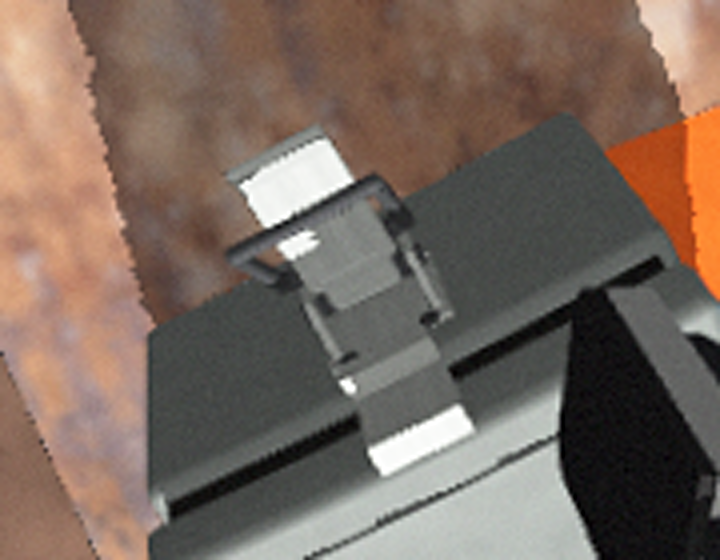

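Run:
```python
from h import *
np.set_printoptions(suppress=True,precision=2)
im,d,p,R=load('w1'); W=w2world(wcloud(d),p,R)
ex=np.array([.9866,.163]); ey=np.array([-.163,.9866])
for lo,hi in((30,60),(60,90),(90,110)):
    m=(d>0)&(W[...,2]>lo)&(W[...,2]<hi)&(W[...,0]>520)&(W[...,0]<620)&(W[...,1]>-340)&(W[...,1]<-160)
    q=W[m]; ca=q[:,:2]@ex; cb=q[:,:2]@ey
    # face = max ca side ; robust line fit
    k=np.ones(len(q),bool)&(ca>500)
    for _ in range(8):
        f=np.polyfit(cb[k],ca[k],1); r=ca-np.polyval(f,cb); k=abs(r)<max(2,np.median(abs(r)))
    print(lo,len(q),k.sum(),'slope',f[0],'ca at cb=-340',np.polyval(f,-340),cb[k].min(),cb[k].max())
# lid top edges
m=(d>0)&(W[...,2]>146)&(W[...,2]<162)&(W[...,0]>540)&(W[...,0]<800)&(W[...,1]<-130)&(W[...,1]>-350)
q=W[m];cb=q[:,:2]@ey;ca=q[:,:2]@ex;print('lid cb',np.percentile(cb,[0,.5,99.5,100]),'ca',np.percentile(ca,[0,1,99]))
# keeper / lever points (bright)
br=(im.min(-1)>225)&(W[...,2]>90)&(abs(W[...,1]+257)<30)
nl,lab,st,ce=cv2.connectedComponentsWithStats(br.astype(np.uint8))
for i in range(1,nl):
    if st[i,4]>20:
        q=W[lab==i]; print(ce[i],st[i,4],'ca',(q[:,:2]@ex).min(),(q[:,:2]@ex).max(),'cb',(q[:,:2]@ey).min(),(q[:,:2]@ey).max(),'z',q[:,2].min(),q[:,2].max())
# the wire bar: dark pixels near crop line (230..385 , 250..180)/4 + offset
for cx,cy in[(245,253),(280,235),(305,222),(340,203),(370,185)]:
    u=280+cx/4;v=230+cy/4; w=W[int(round(v)),int(round(u))]; print('bar',w,w[:2]@ex,w[:2]@ey)
print(manip.state()['joint_pos'])
```

```text
30 949 944 slope -0.006602611312026856 ca at cb=-340 525.8406141322897 -426.24641244279235 -260.31134745206253
60 1458 1261 slope -0.007688293063726147 ca at cb=-340 525.6688405745051 -426.1159937831579 -259.9707026837716
90 1748 986 slope -0.005568932404119678 ca at cb=-340 525.7304720850983 -425.9861560765867 -259.4378398152164
lid cb [-428.21 -426.07 -261.22 -258.46] ca [515.84 517.25 635.15]
[353.46 275.18] 309 ca 312.1323000427873 471.6698322612582 cb -357.31264733615177 -305.13601093095696 z 105.53529208022479 478.8617189491075
[353.9  290.55] 31 ca 479.21617888074985 485.16688473051164 cb -357.67442887127754 -348.55293635888546 z 98.70513202330133 103.29400189830844
[384.87 339.69] 172 ca 517.6480172901047 529.7578067517422 cb -356.58939567403183 -330.99151784392274 z 153.40595532839404 159.58400930662197
bar [ 513.92 -280.9   138.81] 461.2443357381511 -360.9026418020106
bar [ 513.38 -271.06  137.73] 462.31580107034364 -351.1094024792248
bar [ 512.31 -264.35  137.84] 462.35474900043414 -344.3136190489608
bar [ 510.63 -254.18  137.07] 462.36020476231533 -334.00672447228385
bar [ 506.79 -245.96  139.7 ] 459.9034795610852 -325.26687731231067
[-0.64  0.    1.24  0.    1.9  -1.86]
```

Request:
drive_tool --moves '[0.045,0,0,0,-0.18,0.045,0,0,0,-0.18,0.045,0,0,0,-0.18,0.045,0,0,0,-0.18,0.045,0,0,0,-0.18,0.045,0,0,0,-0.156,0.045,0,0,0,0]'

```text
time: 3.2
ee_pos: [427.1, -271.7, 345.1]
eef_rot: [[-0.169, 0.986, 0.001], [0.986, 0.169, -0.0], [-0.0, 0.001, -1.0]]
contact_force: [0.2, 1.2, -0.1]
width: 0.526
```

Run:
```python
from h import *
np.set_printoptions(suppress=True,precision=1)
im,d=grab('wrist','w2'); P=wcloud(d)
dk=(im.max(-1)<130)
for z0 in range(-120,16,6):
    m=dk&(P[...,2]>z0)&(P[...,2]<z0+6)&(abs(P[...,1])<130)&(abs(P[...,0])<90)&(d>0)
    q=P[m]
    if len(q)>5: print(z0,len(q),q.min(0),q.max(0), 'near', np.abs(q[:,1]).min())
```

```text
-102 1061 [  3.5 -64.8 -98.7] [ 20.4  65.3 -96. ] near 7.302332424505694
-96 7630 [  1.7 -68.3 -96. ] [ 21.2  68.  -90. ] near 1.36768469115035
-90 10258 [ -4.2 -67.4 -90. ] [ 20.6  68.7 -84. ] near 0.03114752437494793
-84 7088 [ -6.1 -65.7 -84. ] [ 18.4  65.9 -78. ] near 0.02801757314928715
-78 7089 [-13.8 -64.8 -78. ] [ 17.5  64.5 -72. ] near 0.02456931118396474
-72 6580 [-13.6 -62.4 -72. ] [ 17.3  62.4 -66. ] near 0.02199229370272071
-66 3628 [-13.9 -60.4 -66. ] [ 17.4  60.3 -60. ] near 2.1928375168631704
-60 2486 [-13.8 -58.5 -60. ] [ 16.5  59.  -54. ] near 17.816064107631238
-54 5803 [-13.9 -57.4 -54. ] [ 13.4  57.4 -48. ] near 20.395624794323115
-48 2548 [-14.  -55.3 -48. ] [ 13.4  55.6 -42. ] near 21.754223524754234
-42 1238 [  0.8 -52.3 -42. ] [ 13.3  54.  -36. ] near 23.195962466905304
-36 1016 [-12.4 -40.  -36. ] [ 11.8  39.6 -30. ] near 21.984393229291758
-30 763 [-12.8 -36.2 -30. ] [ 11.   36.4 -24. ] near 21.947710500904527
-24 843 [-12.1 -36.5 -24. ] [ 11.   36.2 -18. ] near 21.93499384421134
-18 723 [-12.4 -36.1 -18. ] [ 10.6  36.4 -12. ] near 21.992074417512253
-12 697 [-12.5 -36.1 -12. ] [11.  36.3 -6. ] near 21.973055768834595
-6 564 [-12.2 -35.8  -6. ] [10.9 35.9 -0. ] near 22.04079703567505
0 210 [-11.  -29.1   0. ] [10.2 29.2  5.9] near 22.049868716419397
```

View pics/w2.png

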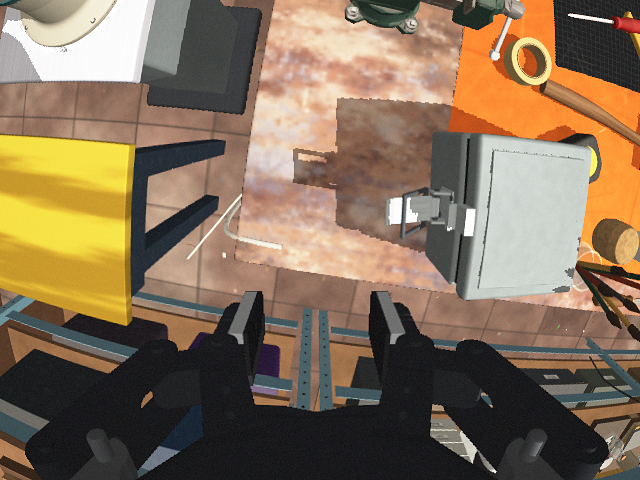

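Request:
drive_tool --moves '[0.0854,0.014,-0.003,-0.05,0,0.0854,0,0,-0.05,0,0.0854,0,0,-0.05,0,0.0854,0,0,-0.05,0,0.0854,0,0,-0.014,0,0.0854,0,0,0,0]'

```text
time: 4.0
ee_pos: [441.1, -275.8, 131.4]
eef_rot: [[-0.168, 0.986, 0.0], [0.986, 0.168, 0.0], [0.0, 0.0, -1.0]]
contact_force: [0.1, 0.2, 1.7]
width: 1.002
```

Run:
```python
from h import *
np.set_printoptions(suppress=True,precision=1)
s=manip.state(); print(s['ee_pos'],s['contact_force'])
im,d=grab('wrist','w3')
```

```text
[ 441.1 -275.8  131.4] [0.1 0.2 1.7]
```

View pics/w3.png

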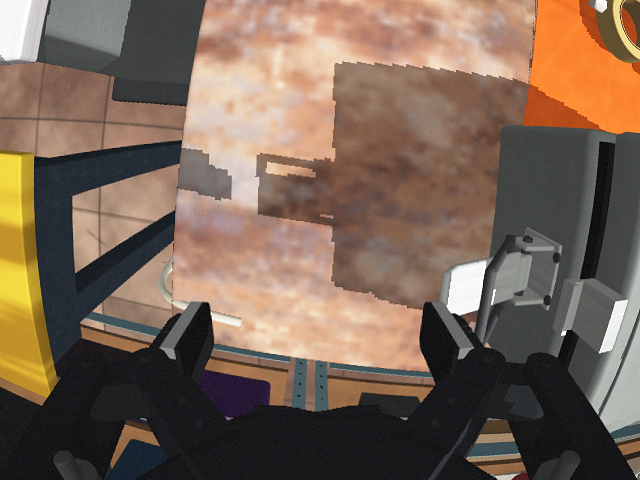

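The right-hand finger stands just outside the bar at (488,300), above the lever at (465,285). I push the bar toward the case.

Request:
drive_tool --moves '[0.0854,0.0099,0.0016,0,0,0.0854,0.0099,0.0016,0,0,0.0854,0.0079,0.0013,0,0,0.0854,0.0079,0.0013,0,0,0.0854,0.0079,0.0013,0,0,0.0854,0.0059,0.001,0,0,0.0854,0.004,0.0007,0,0,0.0854,0,0,0,0,0.0854,0,0,0,0]'

```text
time: 5.18
ee_pos: [494.1, -267.1, 130.8]
eef_rot: [[-0.166, 0.986, -0.0], [0.986, 0.166, 0.0], [0.0, -0.0, -1.0]]
contact_force: [0.1, -0.1, 0.1]
width: 1.0
```

Run:
```python
from h import *
np.set_printoptions(suppress=True,precision=1)
s=manip.state(); print(s['ee_pos'],s['contact_force'])
im,d=grab('wrist','w4'); b,_=grab('side','s4')
cv2.imwrite('pics/c4.png',np.hstack([cv2.resize(im[180:400,380:640],(473,400)),cv2.resize(b[110:210,300:410],(327,300))[:300].repeat(1,0) if 0 else cv2.copyMakeBorder(cv2.resize(b[110:210,300:410],(327,300)),0,100,0,0,0)])[:,:,::-1])
```

```text
[ 494.1 -267.1  130.8] [ 0.1 -0.1  0.1]
```

View pics/c4.png

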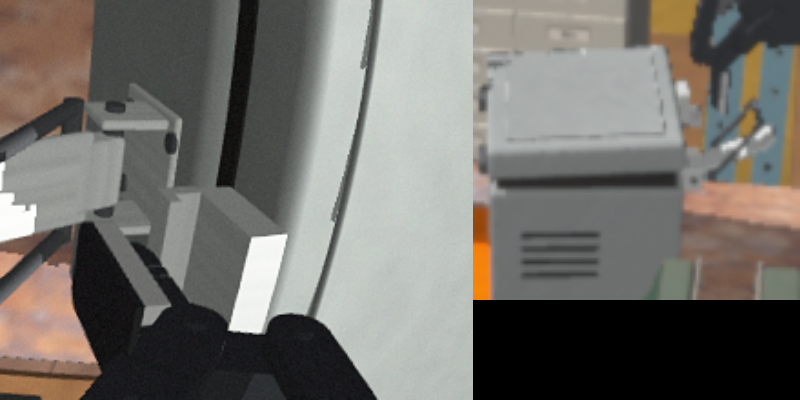

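View pics/w4.png

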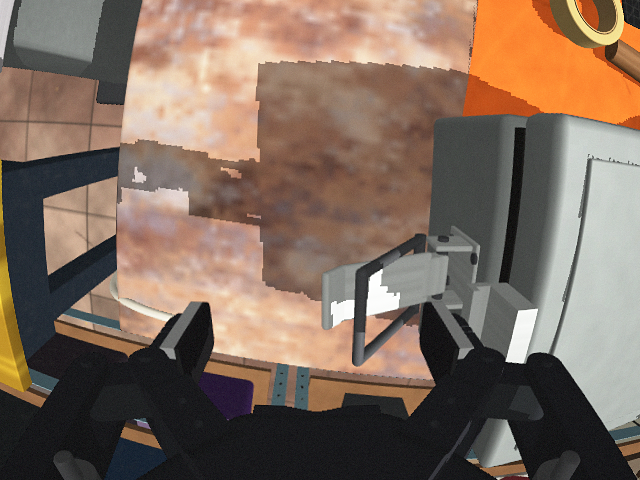

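Run:
```python
from h import *
np.set_printoptions(suppress=True,precision=1)
im,d,p,R=load('w4'); W=w2world(wcloud(d),p,R)
ex=np.array([.9866,.163]); ey=np.array([-.163,.9866])
for u,v in[(390,290),(400,300),(420,280),(440,275),(415,240),(400,255),(420,310),(385,235),(390,335),(410,250)]:
    w=W[v,u]; print(u,v,'out',525.7-w[:2]@ex,'lat',w[:2]@ey+343.3,'z',w[2],im[v,u])
```

```text
390 290 out 45.75464730174264 lat -2.574487068032397 z 102.983140875335 [148 153 147]
400 300 out 39.27598980247626 lat -9.922668941222241 z 99.30935195430618 [147 149 145]
420 280 out 28.544025636322317 lat -0.863232548412384 z 95.0388214910246 [150 153 151]
440 275 out 16.54063345690321 lat 0.25167288942088817 z 91.42416057137308 [147 154 148]
415 240 out 34.04824073176235 lat 21.39549763656123 z 97.97754299115759 [47 47 47]
400 255 out 44.53190699660547 lat 18.7470696654442 z 112.42124160396153 [80 81 85]
420 310 out -4.0248092746529665 lat -68.01969155372325 z 0.6987953270183596 [98 81 72]
385 235 out 29.821724774078575 lat -4.391943530344179 z -0.5203321002118457 [141 110  90]
390 335 out 46.82132636969237 lat -19.704178260844458 z 116.96874237193796 [ 99 103 105]
410 250 out 37.891710437727966 lat 18.40767557367576 z 104.32345517682998 [69 64 58]
```

The finger tips were 10 mm higher than I assumed: open, they stand 5 mm above the TCP. The finger passed over the bar. The lever is still at about 1.95. I go up, back and lower, then repeat.

Request:
drive_tool --moves '[0.0854,0,0,0.04,0,0.0854,-0.028,-0.0046,0.0,0,0.0854,-0.027,-0.0044,0.0,0,0.0854,0,0,-0.04,0,0.0854,0,0,-0.012,0,0.0854,0,0,0,0,0.0854,0.0099,0.0016,0,0,0.0854,0.0099,0.0016,0,0,0.0854,0.0079,0.0013,0,0,0.0854,0,0,0,0]'

```text
time: 6.52
ee_pos: [467.8, -271.4, 119.0]
eef_rot: [[-0.167, 0.986, 0.001], [0.986, 0.167, -0.0], [-0.0, 0.001, -1.0]]
contact_force: [-0.9, 0.3, -0.6]
width: 1.003
```

Run:
```python
from h import *
np.set_printoptions(suppress=True,precision=1)
s=manip.state(); print(s['ee_pos'],s['contact_force'])
im,d=grab('wrist','w5')
```

```text
[ 467.8 -271.4  119. ] [-0.9  0.3 -0.6]
```

View pics/w5.png

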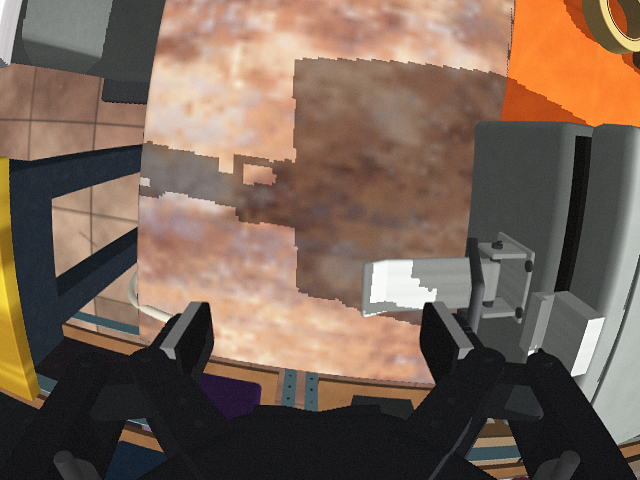

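The bar is now ahead of the finger and nearly upright at (474,270). I continue.

Request:
drive_tool --moves '[0.0854,0.0079,0.0013,0,0,0.0854,0.0079,0.0013,0,0,0.0854,0.0069,0.0011,0,0,0.0854,0.005,0.0008,0,0,0.0854,0,0,0,0,0.0854,-0.02,-0.0033,0,0,0.0854,-0.02,-0.0033,0,0,0.0854,0,0,0,0]'

```text
time: 7.58
ee_pos: [453.9, -274.0, 118.9]
eef_rot: [[-0.165, 0.986, 0.0], [0.986, 0.165, -0.0], [-0.0, 0.0, -1.0]]
contact_force: [-0.4, -0.5, 0.2]
width: 1.001
```

Run:
```python
from h import *
np.set_printoptions(suppress=True,precision=1)
s=manip.state(); print(s['ee_pos'],s['contact_force'])
im,d=grab('wrist','w6')
cv2.imwrite('pics/w6c.png',cv2.resize(im[200:380,360:620],(780,540),interpolation=2)[:,:,::-1])
```

```text
[ 453.9 -274.   118.9] [-0.4 -0.5  0.2]
```

View pics/w6c.png

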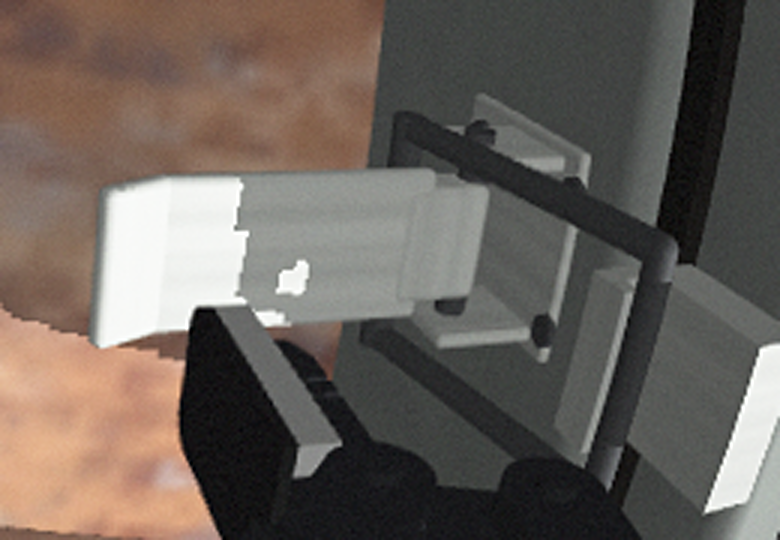

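The bar (crop 650,330) lies against the keeper plate, behind the lip. Next I press the lever down, first to horizontal, then check.

Request:
drive_tool --moves '[0.0854,0.0104,0.0017,0,0,0.0854,0,0,-0.008,0,0.0854,0,0,-0.008,0,0.0854,0,0,-0.008,0,0.0854,0,0,-0.008,0,0.0854,0.0,0.0,-0.006,0,0.0854,0,0,0,0]'

```text
time: 8.5
ee_pos: [464.9, -272.0, 80.4]
eef_rot: [[-0.166, 0.986, -0.0], [0.986, 0.166, 0.0], [0.0, -0.0, -1.0]]
contact_force: [-0.0, -0.1, 0.5]
width: 0.999
```

Run:
```python
from h import *
np.set_printoptions(suppress=True,precision=1)
s=manip.state(); print(s['ee_pos'],s['contact_force'])
im,d=grab('wrist','w7')
cv2.imwrite('pics/w7c.png',cv2.resize(im[200:380,360:620],(780,540),interpolation=2)[:,:,::-1])
```

```text
[ 464.9 -272.    80.4] [-0.  -0.1  0.5]
```

View pics/w7c.png

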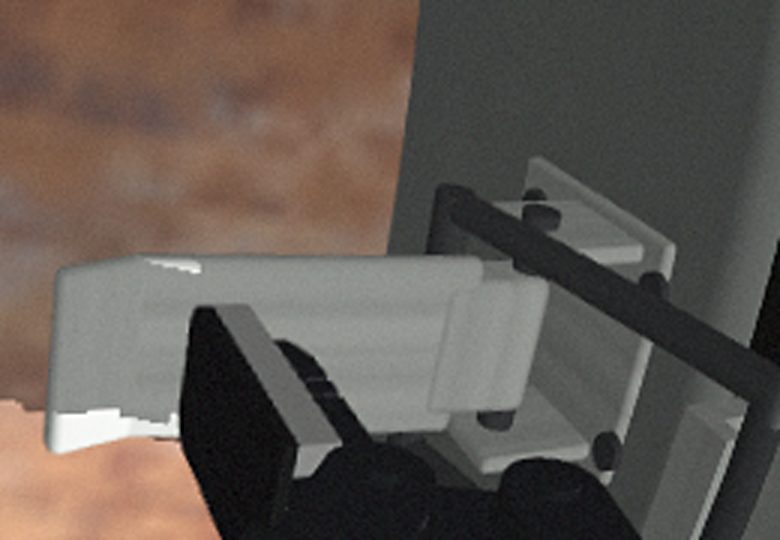

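Request:
drive_tool --moves '[0.0854,-0.004,-0.0007,-0.008,0,0.0854,-0.004,-0.0007,-0.008,0,0.0854,0,0,-0.008,0,0.0854,0,0,-0.008,0,0.0854,0.0,0.0,-0.008,0,0.0854,0,0,0,0]'

```text
time: 9.3
ee_pos: [457.1, -273.5, 40.5]
eef_rot: [[-0.166, 0.986, 0.001], [0.986, 0.166, -0.0], [-0.0, 0.0, -1.0]]
contact_force: [1.8, -0.3, 3.2]
width: 1.004
```

Run:
```python
from h import *
np.set_printoptions(suppress=True,precision=1)
s=manip.state(); print(s['ee_pos'],s['contact_force'])
im,d=grab('wrist','w8'); b,_=grab('side','s8')
cv2.imwrite('pics/w8c.png',np.hstack([cv2.resize(im[180:380,360:640],(448,320)),cv2.resize(b[110:210,300:410],(352,320))])[:,:,::-1])
```

```text
[ 457.1 -273.5   40.5] [ 1.8 -0.3  3.2]
```

View pics/w8c.png

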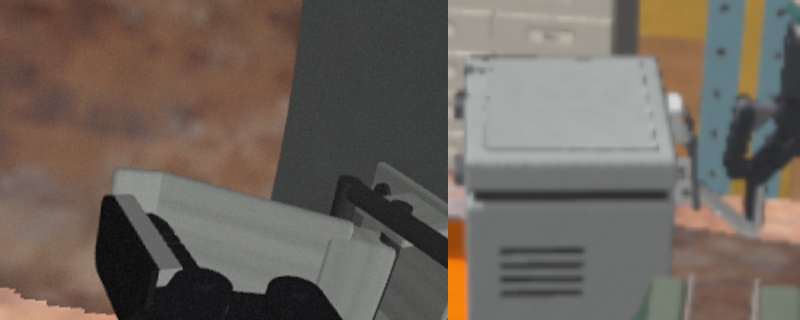

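The lever is past horizontal and the loop is taut, with a 3 N reaction. I go on down to near the bench and then in.

Request:
drive_tool --moves '[0.0854,0,0,-0.008,0,0.0854,0,0,-0.008,0,0.0854,0,0,-0.008,0,0.0854,0,0,-0.008,0,0.0854,0.0,0.0,-0.005,0,0.0854,0,0,0,0,0.0854,0.004,0.0007,0,0,0.0854,0.004,0.0007,0,0,0.0854,0,0,0,0]'

```text
time: 10.52
ee_pos: [460.7, -271.4, 0.3]
eef_rot: [[-0.166, 0.986, -0.011], [0.986, 0.166, 0.003], [0.005, -0.01, -1.0]]
contact_force: [-13.0, -3.9, -8.3]
width: 1.001
```

Run:
```python
from h import *
np.set_printoptions(suppress=True,precision=1)
s=manip.state(); print(s['ee_pos'],s['contact_force'])
im,d=grab('wrist','w9'); b,_=grab('side','s9')
cv2.imwrite('pics/w9c.png',np.hstack([cv2.resize(im[180:380,360:640],(448,320)),cv2.resize(b[110:210,300:410],(352,320))])[:,:,::-1])
```

```text
[ 460.7 -271.4    0.3] [-13.   -3.9  -8.3]
```

View pics/w9c.png

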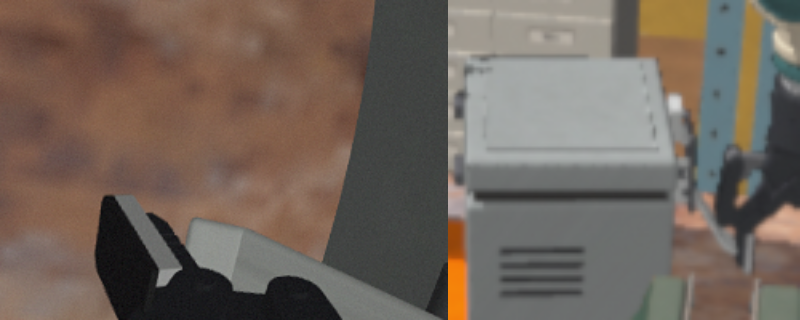

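Request:
drive_tool --moves '[0.0854,0.004,0.0007,0,0,0.0854,0.004,0.0007,0,0,0.0854,0,0,0,0]'

```text
time: 11.0
ee_pos: [471.0, -270.2, 2.3]
eef_rot: [[-0.166, 0.986, -0.005], [0.986, 0.166, 0.002], [0.003, -0.005, -1.0]]
contact_force: [-8.8, -0.5, -1.1]
width: 1.001
```

Run:
```python
from h import *
np.set_printoptions(suppress=True,precision=1)
s=manip.state(); print(s['ee_pos'],s['contact_force'])
im,d=grab('wrist','w10'); b,_=grab('side','s10')
cv2.imwrite('pics/w10c.png',np.hstack([cv2.resize(im[180:380,360:640],(448,320)),cv2.resize(b[110:210,300:410],(352,320))])[:,:,::-1])
```

```text
[ 471.  -270.2    2.3] [-8.8 -0.5 -1.1]
```

View pics/w10c.png

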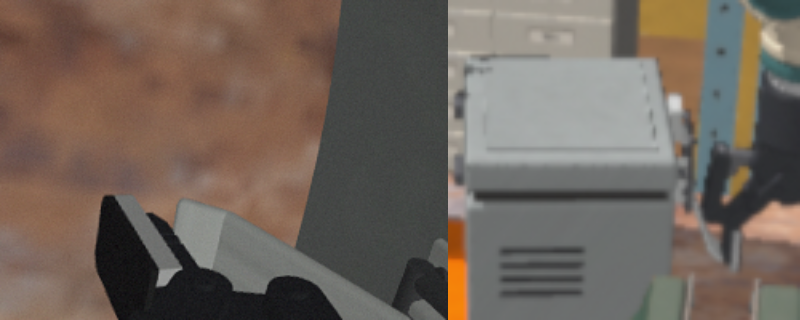

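Request:
drive_tool --moves '[0.0854,0.004,0.0007,0,0,0.0854,0,0,0,0]'

```text
time: 11.35
ee_pos: [476.0, -269.6, 3.0]
eef_rot: [[-0.166, 0.986, -0.003], [0.986, 0.166, 0.001], [0.002, -0.003, -1.0]]
contact_force: [-7.4, -0.5, 0.5]
width: 0.998
```

Request:
drive_tool --moves '[0.0854,0.003,0.0005,0,0,0.0854,0,0,0,0]'

```text
time: 11.6
ee_pos: [480.3, -269.3, 3.7]
eef_rot: [[-0.166, 0.986, 0.0], [0.986, 0.166, 0.0], [0.0, 0.001, -1.0]]
contact_force: [0.1, -0.0, 0.7]
width: 1.002
```

Run:
```python
from h import *
np.set_printoptions(suppress=True,precision=1)
s=manip.state(); print(s['ee_pos'],s['contact_force'])
im,d=grab('wrist','w11'); b,_=grab('side','s11')
cv2.imwrite('pics/w11c.png',np.hstack([cv2.resize(im[180:380,360:640],(448,320)),cv2.resize(b[110:210,300:410],(352,320))])[:,:,::-1])
```

```text
[ 480.3 -269.3    3.7] [ 0.1 -0.   0.7]
```

View pics/w11c.png

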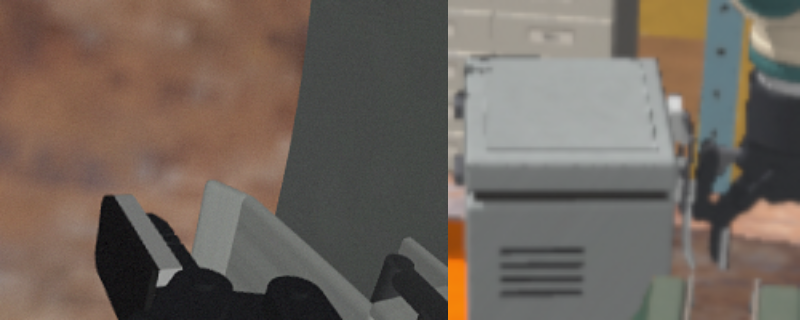

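The force dropped to 0 and the lever snapped vertical. I back off, rise and check.

Request:
drive_tool --moves '[0.0854,-0.03,-0.005,0,0,0.0854,-0.04,-0.007,0.03,0,0.0854,-0.02,0.0,0.06,0,0.0854,0,0,0.06,0,0.0854,0,0,0.06,0,0.0854,0,0,0.06,0,0.0854,0,0,0,0]'

```text
time: 12.58
ee_pos: [391.8, -282.4, 279.3]
eef_rot: [[-0.167, 0.986, 0.009], [0.986, 0.167, -0.007], [-0.009, 0.008, -1.0]]
contact_force: [-0.2, 0.0, -0.6]
width: 1.0
```

Run:
```python
from h import *
np.set_printoptions(suppress=True,precision=1)
s=manip.state(); print(s['ee_pos'],s['contact_force'])
im,d=grab('wrist','w12'); b,db=grab('side','s12'); a,da=grab('top','t12')
cv2.imwrite('pics/w12c.png',np.hstack([cv2.resize(im[100:340,360:600],(400,400),interpolation=2),cv2.resize(b[115:215,300:400],(400,400),interpolation=2)])[:,:,::-1])
ex=np.array([.9866,.163]); ey=np.array([-.163,.9866])
for t in('top0','t12'):
    P=cloud('top',load(t)[1]); X=P[...,:2]@ex; Y=P[...,:2]@ey+343.3
    for lo,hi in((528,545),(650,668)):
        m=(X>lo)&(X<hi)&(abs(Y)<70)&(P[...,2]>120); print(t,lo,np.median(P[m][:,2]))
```

```text
[ 391.8 -282.4  279.3] [-0.2  0.  -0.6]
top0 528 155.29035459684485
top0 650 151.013556874522
t12 528 148.65023995108413
t12 650 149.91999680543245
```

View pics/w12c.png

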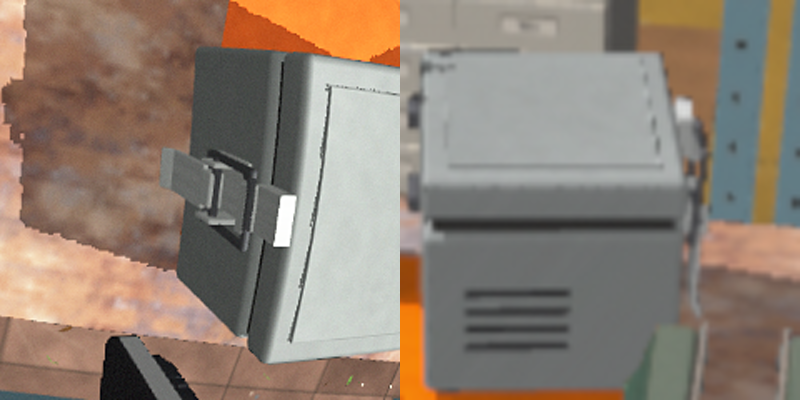

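Run:
```python
from h import *
np.set_printoptions(suppress=True,precision=2)
im,d,p,R=load('w12'); W=w2world(wcloud(d),p,R)
ex=np.array([.9866,.163]); ey=np.array([-.163,.9866])
O=525.7-W[...,:2]@ex; Y=W[...,:2]@ey+343.3; Z=W[...,2]
for z in range(15,160,10):
    m=(abs(Y)<10)&(Z>z-4)&(Z<z+4)&(O>-10)&(O<60)&(d>0)
    if m.sum()>3: print(z,m.sum(),np.percentile(O[m],[10,50,90]))
```

```text
15 57 [20.44 21.91 22.85]
25 84 [17.31 18.44 20.01]
35 47 [17.58 18.04 18.67]
45 49 [17.77 18.4  19.28]
55 48 [18.42 18.84 19.27]
65 71 [18.07 18.91 19.34]
75 123 [ 1.41  2.99 19.73]
85 271 [ 1.79 15.06 19.9 ]
95 22 [1.39 1.87 2.71]
125 146 [ 9.17 18.35 19.62]
135 210 [ 9.19 15.42 18.83]
145 265 [-8.09 -2.54  9.92]
155 30 [2.43 4.91 9.17]
```

The latch reads as closed: the lever face sits about 18–19 mm out along its length, so the angle is about 0, and the lid is flat, having dropped 6.6 mm at the front edge. Next is the grey station.

Request:
drive_tool --moves '[0,0.0,0.04,0,-0.042,0,0.02,0.05,0,-0.042,0,0.023,0.05,0,-0.042,0,0.023,0.05,0,-0.042,0,0.023,0.05,0,-0.042,0,0.023,0.05,0,-0.042,0,0.023,0.05,0,-0.042,0,0.023,0.05,0,-0.042,0,0.023,0.05,0,-0.042,0,0.023,0.042,0,-0.042,0,0,0,0,0,0,0,0,0,0]'

```text
time: 14.22
ee_pos: [593.9, 200.2, 271.4]
eef_rot: [[0.25, 0.968, -0.003], [0.968, -0.25, -0.001], [-0.002, -0.002, -1.0]]
contact_force: [-0.2, 0.4, 1.1]
width: -0.003
```

```bash
cat > btn.py <<'E'
from h import *
import sys
np.set_printoptions(suppress=True,precision=2)
tag=sys.argv[1]
im,d=grab('wrist',tag); im,d,p,R=load(tag); T=wcloud(d); W=w2world(T,p,R)
g=(d>0)&(W[...,0]>540)&(W[...,0]<720)&(W[...,1]>130)&(W[...,1]<290)&(W[...,2]>15)&(W[...,2]<140)
q=W[g]; best=0;rng=np.random.default_rng(0)
for _ in range(400):
    s=q[rng.choice(len(q),3,False)]; nn=np.cross(s[1]-s[0],s[2]-s[0]); L=np.linalg.norm(nn)
    if L<100: continue
    nn/=L; nn*=np.sign(nn[2])
    if not .75<nn[2]<.95: continue
    k=abs((q-s[0])@nn)<1.5
    if k.sum()>best: best=k.sum();kk=k
c=q[kk].mean(0); nn=np.linalg.svd(q[kk]-c,full_matrices=False)[2][2]; nn*=np.sign(nn[2]); print(best,'c',c,'n',nn)
dk=g&(im.max(-1)<60); dk=cv2.morphologyEx(dk.astype(np.uint8),cv2.MORPH_OPEN,np.ones((3,3)))
nl,lab,st,ce=cv2.connectedComponentsWithStats(dk)
for i in range(1,nl):
    if st[i,4]>40: qq=W[lab==i]; h=(qq-c)@nn; print('dark',st[i],ce[i],qq.mean(0),np.median(qq,0),'h',np.percentile(h,[5,50,95]))
print(manip.state()['ee_pos'])
E
python3 btn.py w13
```

```text
10537 c [630.93 207.77  66.45] n [-0.48  0.12  0.87]
dark [326 178  32  33 849] [341.45 194.19] [619.96 209.98  76.81] [620.06 209.96  77.08] h [ 8.1  15.3  16.61]
[593.94 199.73 272.25]
```

View pics/w13.png

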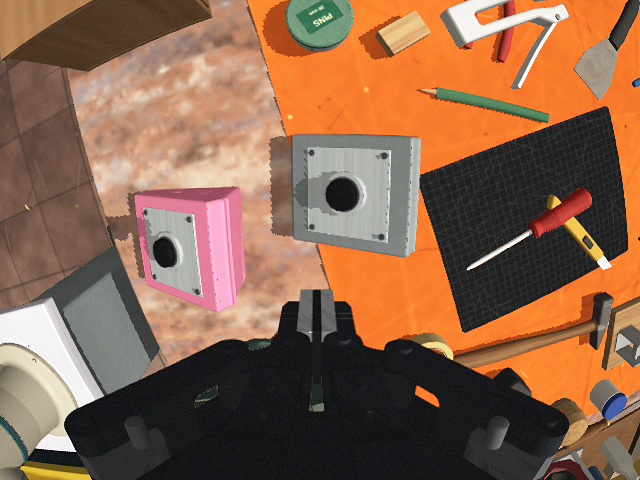

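The wrist view confirms the grey station with its black cap at (341,194); the pink decoy's button is at (165,252). I approach 15 mm off along the button axis, fingers shut.

Request:
drive_tool --moves '[0,0.01,0.0148,-0.05,0,0,0,0,-0.05,0,0,0,0,-0.05,0,0,0,0,-0.024,0,0,0,0,0,0]'

```text
time: 14.9
ee_pos: [603.0, 213.8, 97.1]
eef_rot: [[0.252, 0.968, -0.004], [0.968, -0.252, -0.001], [-0.002, -0.004, -1.0]]
contact_force: [0.2, -0.3, 0.5]
width: -0.002
```

```bash
python3 btn.py w14; python3 -c "
from h import *
s=manip.state();print(s['ee_pos'],s['contact_force'])"
```

```text
28972 c [637.75 224.11  68.03] n [-0.48  0.13  0.87]
dark [ 250  258  134  142 6677] [330.89 319.91] [611.34 217.24 107.68] [612.77 217.99 113.02] h [11.53 53.49 79.73]
dark [212 340  35  10 181] [231.12 343.66] [581.35 231.16 137.77] [582.05 231.05 138.16] h [85.49 88.17 91.99]
dark [385 340  36   9 170] [401.26 343.46] [631.61 218.01 137.3 ] [631.3  218.45 137.79] h [59.56 62.63 65.45]
[604.13 214.36  99.53]
[604.12799476 214.36436966  99.52768763] [0.55562139 0.97002975 0.30719127]
```

View pics/w14.png

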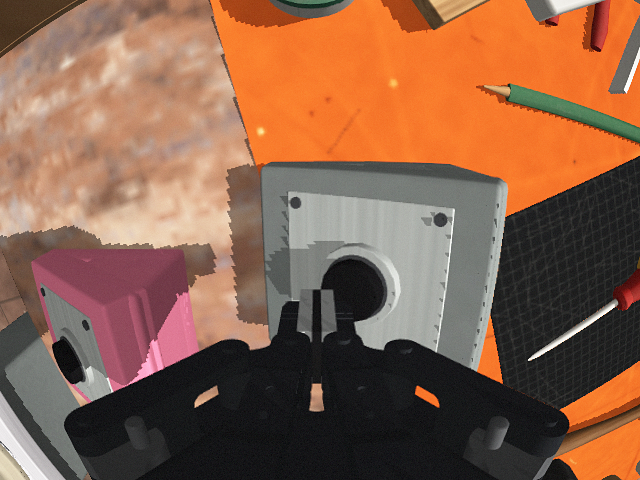

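Request:
drive_tool --moves '[0,0.0024,-0.0006,-0.0043,0,0,0.0024,-0.0006,-0.0043,0,0,0,0,0,0,0,0,0,0,0]'

```text
time: 15.45
ee_pos: [609.2, 214.2, 90.7]
eef_rot: [[0.25, 0.968, 0.0], [0.968, -0.25, 0.0], [0.0, 0.0, -1.0]]
contact_force: [0.1, -0.7, 0.0]
width: -0.001
```

Request:
drive_tool --moves '[0,0.001,-0.00025,-0.0017,0,0,0,0,0,0]'

```text
time: 15.7
ee_pos: [610.0, 213.9, 88.6]
eef_rot: [[0.25, 0.968, -0.0], [0.968, -0.25, -0.0], [-0.0, -0.0, -1.0]]
contact_force: [0.3, 0.1, 0.2]
width: -0.004
```

Request:
drive_tool --moves '[0,0.001,-0.00025,-0.0017,0,0,0,0,0,0]'

```text
time: 15.95
ee_pos: [611.0, 213.6, 86.8]
eef_rot: [[0.25, 0.968, -0.0], [0.968, -0.25, -0.0], [-0.0, -0.0, -1.0]]
contact_force: [0.4, -0.5, -0.2]
width: 0.001
```

Request:
drive_tool --moves '[0,0.001,-0.00025,-0.0017,0,0,0,0,0,0]'

```text
time: 16.2
ee_pos: [612.0, 213.4, 85.2]
eef_rot: [[0.25, 0.968, -0.0], [0.968, -0.25, -0.0], [-0.0, -0.0, -1.0]]
contact_force: [0.2, 0.2, -0.4]
width: 0.001
```

Request:
drive_tool --moves '[0,0.0005,-0.00013,-0.0009,0,0,0,0,0,0]'

```text
time: 16.45
ee_pos: [612.6, 213.4, 84.7]
eef_rot: [[0.25, 0.968, 0.0], [0.968, -0.25, 0.0], [0.0, 0.0, -1.0]]
contact_force: [-0.9, -0.0, 1.5]
width: -0.001
```

Request:
drive_tool --moves '[0,0.0005,-0.00013,-0.0009,0,0,0,0,0,0]'

```text
time: 16.7
ee_pos: [613.1, 213.2, 83.7]
eef_rot: [[0.25, 0.968, 0.0], [0.968, -0.25, 0.0], [0.0, 0.0, -1.0]]
contact_force: [-1.4, 0.1, 2.3]
width: -0.0
```

Request:
drive_tool --moves '[0,0.0005,-0.00013,-0.0009,0,0,0,0,0,0]'

```text
time: 16.95
ee_pos: [613.6, 213.1, 82.8]
eef_rot: [[0.25, 0.968, 0.0], [0.968, -0.25, 0.0], [0.0, 0.0, -1.0]]
contact_force: [-1.5, 0.0, 2.8]
width: 0.003
```

Request:
drive_tool --moves '[0,0.0005,-0.00013,-0.0009,0,0,0,0,0,0]'

```text
time: 17.2
ee_pos: [614.1, 213.0, 81.9]
eef_rot: [[0.25, 0.968, 0.0], [0.968, -0.25, 0.0], [0.0, 0.0, -1.0]]
contact_force: [-2.4, 0.9, 2.7]
width: -0.003
```

Request:
drive_tool --moves '[0,0.0005,-0.00013,-0.0009,0,0,0,0,0,0]'

```text
time: 17.45
ee_pos: [614.6, 212.8, 81.0]
eef_rot: [[0.25, 0.968, 0.0], [0.968, -0.25, 0.0], [0.0, 0.0, -1.0]]
contact_force: [-3.4, 0.7, 5.4]
width: -0.002
```

Request:
drive_tool --moves '[0,0.0005,-0.00013,-0.0009,0,0,0,0,0,0]'

```text
time: 17.7
ee_pos: [615.1, 212.7, 80.2]
eef_rot: [[0.25, 0.968, 0.0], [0.968, -0.25, 0.0], [0.0, 0.0, -1.0]]
contact_force: [-2.5, 0.3, 6.1]
width: 0.001
```

Request:
drive_tool --moves '[0,0.0005,-0.00013,-0.0009,0,0,0,0,0,0]'

```text
time: 17.95
ee_pos: [615.6, 212.6, 79.4]
eef_rot: [[0.25, 0.968, 0.0], [0.968, -0.25, 0.0], [0.0, 0.0, -1.0]]
contact_force: [-3.8, -0.4, 5.9]
width: 0.003
```

Request:
drive_tool --moves '[0,0.0005,-0.00013,-0.0009,0,0,0,0,0,0]'

```text
time: 18.2
ee_pos: [615.8, 212.6, 79.2]
eef_rot: [[0.25, 0.968, -0.0], [0.968, -0.25, 0.0], [0.0, -0.001, -1.0]]
contact_force: [-7.5, 0.3, 10.6]
width: -0.001
```

The stop is felt: motion stalled and the force jumped to about 13 N along the axis. I hold for half a second, then release.

Request:
drive_tool --moves '[0,0,0,0,0,0,0,0,0,0,0,0,0,0,0,0,0,0,0,0]'

```text
time: 18.7
ee_pos: [615.8, 212.6, 79.2]
eef_rot: [[0.25, 0.968, -0.0], [0.968, -0.25, 0.0], [0.0, -0.0, -1.0]]
contact_force: [-6.2, 0.0, 10.0]
width: 0.003
```

Run:
```python
from h import *
s=manip.state();print(s['ee_pos'],s['contact_force']); grab('wrist','w15')
```

```text
[615.80449422 212.61989171  79.15977653] [-6.21759332  0.01930053  9.9832589 ]
```

Request:
drive_tool --moves '[0,-0.0024,0.0006,0.0043,0,0,-0.0024,0.0006,0.0043,0,0,-0.0048,0.0012,0.0086,0,0,-0.0048,0.0012,0.02,0,0,0,0,0.06,0,0,0,0,0.06,0,0,0,0,0.05,0,0,0,0,0,0,0,0,0,0,0]'

```text
time: 19.88
ee_pos: [601.4, 216.0, 285.3]
eef_rot: [[0.25, 0.968, -0.0], [0.968, -0.25, -0.0], [-0.0, -0.0, -1.0]]
contact_force: [0.7, -0.6, -0.6]
width: -0.001
```

```bash
python3 btn.py w16
python3 - <<'E'
from h import *
s=manip.state();print(s['time'],s['ee_pos'],s['contact_force'])
b,_=grab('side','s16'); a,da=grab('top','t16')
cv2.imwrite('pics/c16.png',np.hstack([cv2.resize(b[115:215,300:400],(400,400),interpolation=2),cv2.resize(a[180:310,380:510],(400,400),interpolation=2)])[:,:,::-1])
ex=np.array([.9866,.163]); ey=np.array([-.163,.9866])
P=cloud('top',da); X=P[...,:2]@ex; Y=P[...,:2]@ey+343.3
for lo,hi in((528,545),(650,668)):
    m=(X>lo)&(X<hi)&(abs(Y)<70)&(P[...,2]>120); print(lo,np.median(P[m][:,2]))
E
```

```text
9508 c [630.15 208.77  65.79] n [-0.48  0.12  0.87]
dark [321 194  31  32 752] [336.18 209.68] [619.94 210.11  76.88] [619.99 210.13  77.12] h [ 8.67 15.42 16.7 ]
[601.21 215.89 284.1 ]
19.925 [601.20923047 215.88703202 284.09590808] [ 0.37175591  0.78678737 -0.47749463]
528 148.41232689172625
650 150.1626341396552
```

View pics/c16.png

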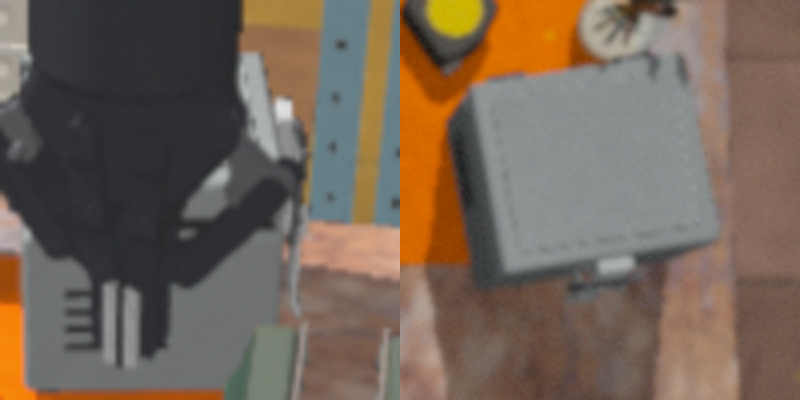

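View pics/w15.png

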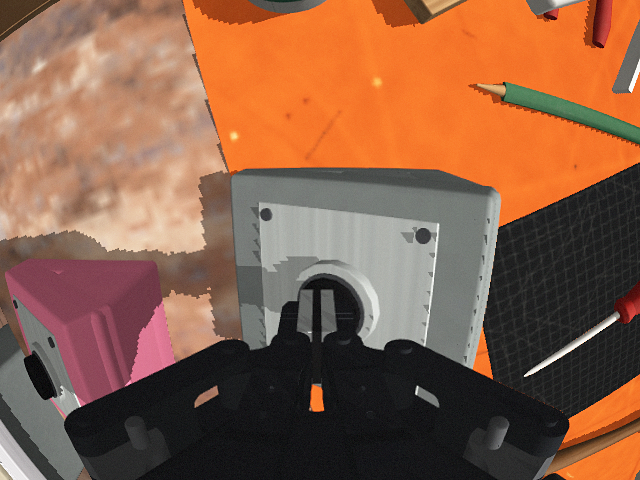

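The cap is back up (height 15.4 mm, was 15.3 mm), the lid is flat and the latch closed. I hand in.

```bash
python3 -c "
from workcell import manip
print(manip.hand_in())"
```

```text
the job is handed in; nothing more can be done
None
```

The curing case is latched, its start button was pressed to the stop and released, and the job is handed in at about 20 s; no verdict is reported.

- **Latch:** I swung the loop over the keeper and pushed the lever shut until it snapped over centre. My first pass at the loop missed: I had the open fingertips' height 10 mm too low, so the finger passed over the bar. The second pass worked.
- **Latch checks:** The lever reads about 0 rad. The lid's front edge dropped about 6.6 mm to flat, and it was still flat after the button press. I saw the bar in the keeper but did not measure its distance from the seat.
- **Button:** I pressed the cap on the grey station along its axis in steps of about 1 mm. Force climbed to about 7 N, then jumped to about 12–13 N as the motion stalled after at least 6.4 mm of tool travel. I held it about half a second and released. The cap is back to its starting height (15.4 mm against 15.3 mm).
- **Bystanders:** I never went near the tape measure, the masking tape or the nail tin, but I did not re-measure where they are.
- **Disagreement:** The top and side cameras differed by 5 mm on the cap's sideways position. I used the wrist view, which agreed with the top camera.

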